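Tighten the recessed cartridge nut of the water filter

ROBOT

A 6-joint arm with a two-finger parallel gripper is mounted at the origin on a cart in front of the work surface, level with it; the furniture and walls round the work are solid. World frame = base frame: x ahead of the robot, y to its left, z up, the work surface at z = 0. Lengths are in mm, angles in rad, forces in N, time in s.
With the tool pointing down it reaches from about 275 to 725 mm from the base axis. Payload 15.9 kg.
Tool frame: the origin (TCP) lies at the very end of the fingers, on their centre line; the grasp point (between the pads) lies 19 mm behind it; z points along the fingers, y is the line along which they close (so a half turn about z gives the same grasp; the last joint's range is limited). The gripper opens to 85 mm and grips with 20 to 120 N. Pads are 22 mm wide; open, the fingers measure 114 mm over their backs; the gripper's body (76 mm by 85 mm) begins 54 mm behind the grasp point. The pads swing forward as they close: fully open they stand 13 mm farther back than shut.
Start: joints at [1.17, 0.213, -0.034, 1.323, 0, 1.571], TCP at [195.07, 460.362, 231.306] pointing down, gripper open.
Joint ranges: [-2.98, 2.98], [-0.74, 1.72], [-1.14, 1.35], [-2.1, 2.04], [-1.57, 1.44], [-3.14, 3.14]. Speed limits (rad/s): [1.89, 1.89, 2.39, 2.57, 3.14, 3.14].

INTERFACE

Orientations are given as a unit quaternion [x, y, z, w].
In Python, from rig import * gives the robot as it stands.
- The arm moves only by the tool send_rows, never from a script. Its argument "deltas" is a list of rows, each a list of 7 numbers: the shift along the tool's x, y, z in mm, then the turn, a rotation vector about the tool's x, y, z in rad, then the finger opening in mm, from 0 to 85.4. In form: [[tx, ty, tz, rx, ry, rz, jaw], ...]. A call has 1 to 8 rows; each row is the pose to reach, as a shift and turn from the pose commanded when the call began, along the tool's axes at that moment; what a row does not reach only later rows make up. A row lasts 1/12 s, in which the tool goes at most 41.7 mm and 7.16 degrees, less where a joint would pass 70% of its speed; a pose out of reach is approached as far as the arm can. A call with a gripper value outside its range is refused whole. The fingers move at their own pace and stop on an object; "squeeze" is the grip in N (left out, the last holds). Time passes only in rows, so rows that repeat a pose let the fingers close. It gives the time, the measured TCP pose, the force, the opening and the grip force at its end, in the units of the state.
- state(): the state, without advancing time (a new reading comes with each control period).
- grab_frame(name): name is "scene" or "top"; returns (picture, depth): 400x640x3 uint8, blue, green, red; 400x640 float32, mm along the optical axis (not along the pixel's ray), 0 where there is no reading.
- camera_params(name): a dict with "vertical_fov" (degrees; the focal length in pixels is half the picture's height over the tangent of half this angle, whatever the lens; pixels are square), "cx", "cy" (the principal point, pixels), "view" (4x4, takes a point from world to camera coordinates). Camera axes: x right, y down, z forward; pixel columns grow to the right and rows downward; lengths in mm; the calibration is good to about 2 mm. A picture is of the moment at which its call begins. camera_params takes no time and is no camera call.
- finish_job(): hands the job in; it is judged then, once.
Trained networks look in the newest picture that a camera, given by its name, has taken for a name from the list of things; names that differ only in an ending like _2 or _b are one class to them, and where a whole thing is asked for, a point or a joint stands for the part that bears it (a point fixed in the world has none). Each returns a list of dicts, best first, with "confidence" (0 to 1); they miss things now and then, are a little off and sometimes report something else, mostly with a low value. They report only what shows in the picture. A call takes as long as a camera call. They do not tell look-alikes from the thing itself.
- spot_in(label, camera): "bbox" ([centre column, centre row, width, height] in pixels, round what is visible of it).
- masks_of(label, camera): "pixels" (400x640 bool, what is visible of it) and "bbox" ([centre column, centre row, width, height] in pixels, round what is visible of it).
The state is a dict: "clock": time; "joints": joint angles; "joint_velocities": joint speeds; "joint_torque": joint torques, N m; "position": TCP position; "eef_rot": TCP orientation; "ft_force": force on the tool from outside, world axes, zero at the start; "moment": the same for the moment, N m; "width": opening from 0.0 (shut) to 1.0 (fully open); "grasp_force": force on a finger pad.
Only numpy, scipy, OpenCV 4.12 (cv2) and the standard library are available. Lean on these libraries where they do the work, as an engineer would, in place of code of your own. Each camera call takes 0.05 s, during which the arm holds its last target. There are 200 camera calls.

TASK

Take the socket key out of its stand, lower it into the water filter and feel for the hex nut at the bottom of the bore until the socket drops fully over it, pressing only lightly. Turn the nut clockwise until it comes up firm against its stop, and leave off there without straining its rubber seal. Then lift the key out and stand it upright back in its stand, leaving the other things on the counter alone.

Things in the scene. Friction and masses are not known exactly. Their poses are not given: they have to be found in the camera images.
- key: Loose dark steel socket key, 150 mm tall, 0.2 kg, upright in its stand. Origin: centre of its open lower end (mouth); z up the shaft. 0-26 mm: hexagonal tube, outside 34 mm across flats (38 over corners), inside a hex socket 26 mm across flats, 26 mm deep, one flat facing the key's +x. 26-38 mm: cone; then a 13 mm shaft with an 18 mm collar at 103 mm; 108-150 mm: flat wing head.
- key_head (a point): Where to grip: middle of the key's flat wing head (46 mm wide along x, 12 mm thick along y, 42 mm tall), 129 mm above the key's mouth and 21 mm below its top. z up.
- filter: Countertop water filter, fixed: steel column 80 mm in diameter, top 105 mm above the counter, on a grey foot 110 mm wide, 8 mm thick. A bent spout on its -x side ends 72 mm from the axis, at most 68 mm high. A bore 46 mm in diameter runs down its axis to a brass hex nut. Origin: on the axis, on the counter; z up.
- nut_top (a point): Centre of the hex nut's top, on the bore's axis, 70 mm below the rim, 35 mm above the counter. The nut is 24 mm across flats, its upper 3 mm a cone. x and y follow the filter, not the flats: how the flats point differs each time, is not measured and must be felt. Unless turned to within about 0.17 rad of the flats, the key's mouth stops on the nut's corners, 3 mm below this point.
- nut_flange (a point): Centre of the nut's round 43 mm flange, 20 mm below the nut's top, 15 mm above the counter: the key's mouth comes to rest on it when the socket is fully over the nut. The socket then has 1 mm of room on each side, so about 0.17 rad of free play either way before it turns the nut. z up.
- bore_mouth (a point): Centre of the bore's mouth, level with the rim, 105 mm above the counter.
- nut (a joint): How far the nut has been turned clockwise (seen from above), rad: loose at 0 to 0.35 at the start, firm against its stop at 0.90. It resists with about 0.1 N m while it turns and stays where it is left. The zero says nothing of where its flats point.
- seal (a joint): How far the rubber seal under the nut is wound up clockwise, rad: 0 at rest, 0.36 per N m of turning moment on the nut (about 0.036 while the nut turns, rising quickly once it is at its stop). Springs back when the load goes. Beyond 0.15 (0.4 N m) the seal is strained.
- stand: Grey round cup fixed to the counter that holds the key upright: 62 mm outer diameter (72 mm foot), 40 mm high, round hole 46 mm in diameter, hole floor 8 mm above the counter. Origin: on the axis, on the counter.
- stand_floor (a point): Centre of the floor of the stand's hole, 8 mm above the counter; the key's mouth rests there.
- glass: Bystander: clear drinking glass, 81 mm diameter, 92 mm tall; origin at the centre of its underside.
- yoghurt_tub: Bystander: small yoghurt tub, 72 mm diameter, 72 mm tall; origin at the centre of its underside.
- spice_jar: Bystander: spice jar with red cap, 45 mm diameter, 106 mm tall; origin at the centre of its underside.
There are look-alikes about, which are no part of the job. Of the things that look like the stand, take the one that is farthest to the robot's left at the start.

How it is judged (in metres and radians):
On the way, in this order (a step that is already met when the one before it is completed fails the run):
1. the socket is fully over the nut at the bottom of the bore (z of key in the frame of nut_top below -0.014 m and horizontal distance between key and nut_top below 0.004 m and angle between key's own z axis and vertical below 0.12 rad), for 0.2 s.
2. the nut is turned up to its stop with the key seated on it (all of step 1 and value of joint nut above 0.87 rad), for 0.2 s.
At the end, for the whole second after the job is handed in: The nut is at its stop (turned to at least 0.86 of 0.90 rad), and the key stands released and at rest in its stand: mouth on the floor of the hole within 4 mm, within 8 mm of its axis, upright within 0.1 rad (value of joint nut above 0.86 rad and horizontal distance between key and stand_floor below 0.008 m and z of key in the frame of stand_floor below 0.004 m and angle between key's own z axis and vertical below 0.1 rad and linear speed of key below 0.02 m/s); the robot touches nothing.
It fails at once if the key is pressed on the filter or its nut with more than 45 N, pushing and turning together (contact force between key and filter above 45 N).
It fails at once if the seal is wound up beyond 0.15 rad (strained) (value of joint seal above 0.15 rad).
It fails at once if a bystander is moved by more than 20 mm or tipped (distance of any of glass, yoghurt_tub, spice_jar from where it was at the start of the episode above 0.02 m or angle between any of glass, yoghurt_tub, spice_jar's own z axis and vertical above 0.3 rad).
It also fails if it takes over 64 s, if anything falls off the work surface, if the arm or the gripper's body presses on something with over 40 N, if the wrist force passes 120 N, or if a joint passes its speed limit or range.

## Working session

There is one attempt and no reset: what is moved stays moved. The work goes in short steps, Python scripts to look and compute and a tool call to move; the robot and the scene stay as the last step left them, time stands still between calls to the robot, and variables do not carry over. Pictures are saved under pics/ and viewed, at most 10 in all, crops included, and the job is handed in when it is done.

Besides the shell and the picture viewer there is one more tool, called after "Request:" by a JSON object that holds its "name" and its "arguments", one argument or row to a line. send_rows: Moves the arm, as the interface text tells. Its arguments: {"type":"object","properties":{"deltas":{"type":"array","items":{"type":"array","items":{"type":"number"}}},"squeeze":{"type":"number"}},"required":["deltas"]}

```bash
ls; mkdir -p pics
python3 - <<'E'
from rig import *
import cv2
for n in("scene","top"):
    p,d=grab_frame(n); cv2.imwrite(f"pics/{n}0.png",p)
    c=camera_params(n); print(n,c)
    for l in("key","stand","filter","glass","yoghurt_tub","spice_jar"):
        print(l,[([round(float(v)) for v in o["bbox"]],round(o["confidence"],2)) for o in spot_in(l,n)])
print(state())
E
```

```text
pics
scene {'vertical_fov': 55.65350828359351, 'cx': 318.2022210981364, 'cy': 199.63589421518125, 'view': array([[ 7.03328073e-01, -7.10833834e-01, -6.69942114e-03,
        -3.70682959e+02],
       [-5.70420038e-01, -5.58722870e-01, -6.02037985e-01,
         3.29729614e+02],
       [ 4.24205849e-01,  4.27251700e-01, -7.98439342e-01,
         7.39096516e+02],
       [ 0.00000000e+00,  0.00000000e+00,  0.00000000e+00,
         1.00000000e+00]])}
key [([256, 166, 18, 42], 0.6)]
stand [([283, 216, 28, 29], 0.96), ([260, 188, 29, 31], 0.91)]
filter [([335, 243, 52, 57], 0.58)]
glass [([336, 154, 28, 46], 0.97)]
yoghurt_tub [([300, 134, 25, 34], 0.66)]
spice_jar [([363, 322, 28, 38], 0.7)]
top {'vertical_fov': 56.04445495766258, 'cx': 321.0786038314799, 'cy': 199.2207447429028, 'view': array([[-5.60288438e-03, -9.99807540e-01,  1.88013484e-02,
        -5.11104660e+01],
       [-9.92741686e-01,  3.30253963e-03, -1.20220785e-01,
         5.33150788e+02],
       [ 1.20135556e-01, -1.93384655e-02, -9.92569127e-01,
         9.39591086e+02],
       [ 0.00000000e+00,  0.00000000e+00,  0.00000000e
[... 313 characters left out ...]
 1.16999220e+00,  2.12912556e-01, -3.43830766e-02,  1.32352927e+00,
       -1.83725528e-05,  1.57081789e+00]), 'joint_velocities': array([ 1.98313559e-05, -9.49035080e-04,  3.92899415e-04,  5.47643866e-04,
       -1.44372460e-03,  1.74408291e-03]), 'joint_torque': array([ 4.72487227e-04, -6.85818958e+01,  4.87278342e+01,  1.01990310e-03,
       -1.17218515e-04,  1.19100480e-05]), 'position': array([195.07703899, 460.35326748, 231.30628389]), 'eef_rot': array([ 1.99073930e-01,  9.79984474e-01, -1.58293083e-05,  6.15865051e-06]), 'ft_force': array([-0.17601144, -0.01930207, -0.52008401]), 'moment': array([ 0.02241377, -0.01270146,  0.07121185]), 'grasp_force': 0.0, 'width': 0.9924874594399231}
```

Run:
```python
import cv2,numpy as np
a=cv2.imread("pics/scene0.png")[90:370,200:440]; b=cv2.imread("pics/top0.png")[100:310,160:460]
cv2.imwrite("pics/c1.png",cv2.resize(a,None,fx=2.1,fy=2.1,interpolation=cv2.INTER_CUBIC))
cv2.imwrite("pics/c2.png",cv2.resize(b,None,fx=2.6,fy=2.6,interpolation=cv2.INTER_CUBIC))
```

```text
(no output)
```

View pics/c1.png

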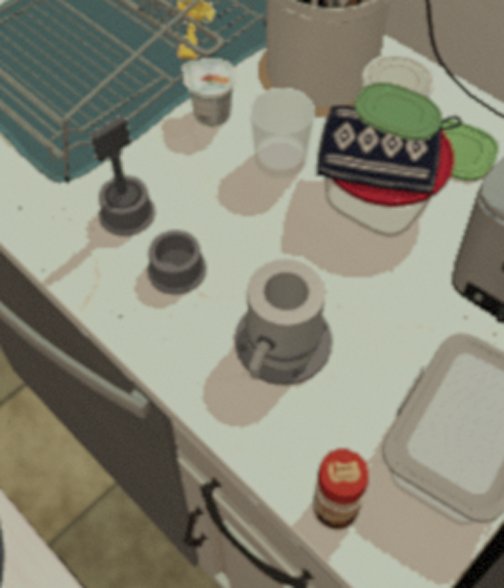

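View pics/c2.png

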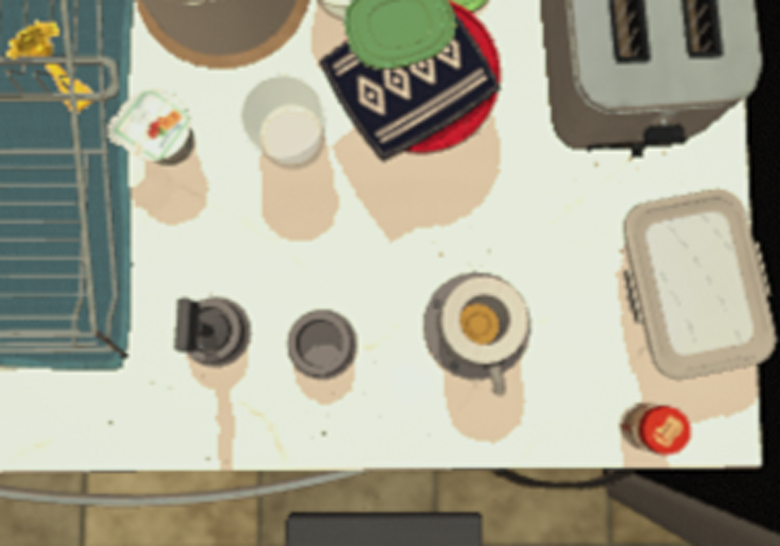

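Top crop: the candidates are the cup holding the key at about (242,228) px and an empty look-alike cup at (284,232). The filter rim is at (346,223). In the scene view the same two cups are at (259,187) and (283,216). The left-most cup, the one with the key, is the stand. Next I measure it.

```bash
cat > h.py <<'E'
from rig import *
import cv2,numpy as np
from scipy.optimize import least_squares
def cloud(n,pic=None):
    p,d=grab_frame(n); c=camera_params(n); f=200/np.tan(np.radians(c["vertical_fov"])/2)
    v,u=np.mgrid[:400,:640]; X=np.stack([(u-c["cx"])/f*d,(v-c["cy"])/f*d,d],-1)
    V=c["view"]; W=(X-V[:3,3])@V[:3,:3]; W[d<=0]=np.nan
    if pic: cv2.imwrite(pic,p)
    return p,W
def near(W,xy,r,z0,z1):
    with np.errstate(invalid="ignore"):
        return W[(np.hypot(W[...,0]-xy[0],W[...,1]-xy[1])<r)&(W[...,2]>z0)&(W[...,2]<z1)]
def annulus(P,ri,ro):  # centre such that points lie between radii
    g=lambda c:np.r_[np.maximum(0,np.hypot(*(P[:,:2]-c).T)-ro),np.maximum(0,ri-np.hypot(*(P[:,:2]-c).T))]
    return least_squares(g,P[:,:2].mean(0),loss="soft_l1").x
E
python3 - <<'E'
from h import *
for n,px in(("top",dict(key=(186*1/2.6+160,325/2.6+100),stand=(242,228),empty=(284,232),filt=(346,223))),("scene",dict(key=(253,156),stand=(259,187),empty=(283,216),filt=(336,232)))):
    p,W=cloud(n)
    fl=W[(abs(W[...,2])<15)]; print(n,"counter z",np.round(np.median(fl[:,2]),1))
    for k,(z0,z1,ri,ro) in dict(key=(112,165,0,30),stand=(33,47,23,31),empty=(33,47,23,31),filt=(97,113,23,40)).items():
        u,v=map(int,px[k]); L=W[v-3:v+4,u-3:u+4].reshape(-1,3); g0=np.nanmedian(L,0)
        P=near(W,g0,60,z0,z1)
        if k=="key":
            c=P.mean(0);  T=P[P[:,2]>np.percentile(P[:,2],60)]
            r=cv2.minAreaRect(T[:,:2].astype(np.float32)); print(k,np.round(g0),"mean",np.round(c,1),"zmax",np.round(P[:,2].max(),1),r,len(P),"n")
            for q in range(112,155,8):
                S=P[abs(P[:,2]-q)<4]; print("  ",q,len(S),np.round(S[:,:2].mean(0),1) if len(S) else "",np.round(np.ptp(S[:,:2],axis=0),1) if len(S) else "")
        else:
            print(k,np.round(g0),annulus(P,ri,ro).round(1),"bbox mid",((P.max(0)+P.min(0))/2).round(1),"z",np.median(P[:,2]).round(1),len(P))
print(camera_params("top")["view"][:3,:3].T@-camera_params("top")["view"][:3,3],camera_params("scene")["view"][:3,:3].T@-camera_params("scene")["view"][:3,3])
E
```

```text
top counter z 0.3
key [461. 150. 156.] mean [461.  149.7 147.8] zmax 161.2 ((461.90264892578125, 151.1282501220703), (42.29598617553711, 11.103548049926758), 1.4747778177261353) 182 n
   112 2 [464.  144.9] [2.3 0. ]
   120 13 [462.3 146.1] [43.9  4.3]
   128 15 [458.3 146.4] [39.1  3.8]
   136 18 [460.6 146.6] [43.3  3.9]
   144 15 [459.4 147.1] [42.7  8.6]
   152 56 [461.1 150.8] [44.6 14.2]
stand [459. 146.  44.] [463.8 159.7] bbox mid [463.2 146.1  40. ] z 38.9 254
empty [450.  44.   7.] [449.4  44.6] bbox mid [450.1  45.1  38.9] z 38.7 213
filt [ 471. -117.   33.] [ 467.5 -112.1] bbox mid [ 467.3 -112.4  102.9] z 104.1 588
scene counter z 0.6
key [462. 149. 142.] mean [461.9 149.5 141.3] zmax 160.3 ((464.1386413574219, 152.15240478515625), (13.631150245666504, 45.54216384887695), 87.32989501953125) 297 n
   112 6 [460.4 147.3] [10.6  5.7]
   120 38 [461.3 148.3] [43.2 14.3]
   128 46 [461.6 148.4] [45.3 13.1]
   136 43 [463.1 148.2] [44.2  7.7]
   144 47 [460.8 148.7] [44.5 11.7]
   152 52 [460.3 149.6] [45.5 12.1]
stand [455. 141.  40.] [467.4 156.9] bbox mid [465.4 153.2  40. ] z 39.6 311
empty [448.  46.  10.] [451.7  45.8] bbox mid [451.   44.7  38.1] z 39.2 242
filt [488. -96.  52.] [ 469.9 -111. ] bbox mid [ 470.3 -111.1  102.8] z 104.8 650
[416.11634891 -34.6911311  997.6658566 ] [ 135.26704525 -395.04675545  786.15012756]
```

```bash
cat >> h.py <<'E'
from scipy.spatial.transform import Rotation as R
def to(x,y,z,phi):  # phi: world angle of tool y (vertical tool); prints tool-frame delta
    s=state(); q=R.from_quat(s["eef_rot"]); T=np.array([[np.sin(phi),np.cos(phi),0],[-np.cos(phi),np.sin(phi),0],[0,0,-1]])
    print("delta",q.inv().apply(np.array([x,y,z])-s["position"]).round(1),(q.inv()*R.from_matrix(T)).as_rotvec().round(3))
def st():
    s=state(); M=R.from_quat(s["eef_rot"]).as_matrix()
    print("t",round(s["clock"],2),"p",s["position"].round(1),"phi",round(np.arctan2(M[1,1],M[0,1]),4),"tilt",M[:2,2].round(4),"F",s["ft_force"].round(2),"M",s["moment"].round(3),"w",round(s["width"]*85.4,1),"g",round(s["grasp_force"],1),"j6",s["joints"].round(2))
E
python3 - <<'E'
from h import *
st(); to(461.5,150.3,231,1.5708)
E
```

```text
t 0.8 p [195.1 460.4 231.3] phi 1.17 tilt [-0. -0.] F [-0.62  0.13  0.44] M [-0.017  0.007  0.008] w 85.2 g 0.0 j6 [ 1.17  0.21 -0.03  1.32 -0.    1.57]Traceback (most recent call last):
  File "<stdin>", line 2, in <module>
  File "h.py", line 19, in to
    print("delta",q.inv().apply(np.array([x,y,z])-s["position"]).round(1),(q.inv()*R.from_matrix(T)).as_rotvec().round(3))
                                                                                   ~~~~~~~~~~~~~^^^
  File "scipy/spatial/transform/_rotation.pyx", line 1143, in scipy.spatial.transform._rotation.Rotation.from_matrix
ValueError: Non-positive determinant (left-handed or null coordinate frame) in rotation matrix 0: [[ 1.0000000e+00 -3.6732051e-06  0.0000000e+00]
 [ 3.6732051e-06  1.0000000e+00  0.0000000e+00]
 [ 0.0000000e+00  0.0000000e+00 -1.0000000e+00]].
```

```bash
sed -i 's/\[np.sin(phi),np.cos(phi),0\],\[-np.cos(phi),/[-np.sin(phi),np.cos(phi),0],[np.cos(phi),/' h.py
python3 - <<'E'
from h import *
to(461.5,150.3,231,1.5708)
E
```

```text
delta [-3.663e+02 -1.815e+02  3.000e-01] [-0.    -0.    -0.401]
```

Request:
{"name": "send_rows", "arguments": {
  "deltas": [
    [-366.3,-181.5,0,0,0,-0.4,55],
    [-366.3,-181.5,0,0,0,-0.4,55],
    [-366.3,-181.5,0,0,0,-0.4,55],
    [-366.3,-181.5,0,0,0,-0.4,55],
    [-366.3,-181.5,0,0,0,-0.4,55],
    [-366.3,-181.5,0,0,0,-0.4,55],
    [-366.3,-181.5,0,0,0,-0.4,55],
    [-366.3,-181.5,0,0,0,-0.4,55]
  ],
  "squeeze": 30
}}

```text
clock: 1.47
position: [404.2, 216.5, 231.6]
eef_rot: [0.0, 1.0, 0.0, 0.0]
ft_force: [0.4, 2.3, 0.7]
width: 0.646
grasp_force: 0.0
```

Run:
```python
from h import *
st(); to(461.5,150.3,231,1.5708)
```

```text
t 1.47 p [404.2 216.5 231.6] phi 1.5702 tilt [0.0005 0.0003] F [0.41 2.27 0.67] M [0.052 0.008 0.03 ] w 55.2 g 0.0 j6 [ 0.49  0.13 -0.14  1.31  0.    0.49]
delta [-57.3 -66.2   0.6] [ 0.     0.    -0.001]
```

Request:
{"name": "send_rows", "arguments": {
  "deltas": [
    [-57,-66,0,0,0,0,55],
    [-57,-66,0,0,0,0,55],
    [-57,-66,0,0,0,0,55],
    [-57,-66,0,0,0,0,55],
    [-57,-66,0,0,0,0,55]
  ]
}}

```text
clock: 1.88
position: [460.1, 152.3, 231.2]
eef_rot: [0.001, 1.0, 0.0, -0.0]
ft_force: [-0.4, 0.9, -0.6]
width: 0.642
grasp_force: 0.0
```

Run:
```python
from h import *
st(); to(461.5,150.3,118,1.5708)
```

```text
t 1.88 p [460.1 152.3 231.2] phi 1.569 tilt [-0.0004  0.0002] F [-0.35  0.88 -0.55] M [ 0.004  0.029 -0.009] w 54.8 g 0.0 j6 [ 0.32  0.18 -0.07  1.32  0.    0.32]
delta [ -1.4  -2.  113.2] [ 0.    -0.    -0.002]
```

Request:
{"name": "send_rows", "arguments": {
  "deltas": [
    [-1.4,-2,40,0,0,0,55],
    [-1.4,-2,80,0,0,0,55],
    [-1.4,-2,113,0,0,0,55],
    [-1.4,-2,113,0,0,0,55],
    [-1.4,-2,113,0,0,0,55],
    [-1.4,-2,113,0,0,0,55]
  ]
}}

```text
clock: 2.38
position: [462.2, 151.3, 120.4]
eef_rot: [-0.0, 1.0, 0.0, 0.001]
ft_force: [1.3, 0.4, -0.0]
width: 0.642
grasp_force: 0.0
```

Run:
```python
from h import *
p,W=cloud("scene"); cv2.imwrite("pics/g1.png",cv2.resize(p[90:260,180:360],None,fx=3.3,fy=3.3,interpolation=cv2.INTER_CUBIC))
st()
```

```text
t 2.43 p [462.7 151.3 120.7] phi 1.571 tilt [0.0029 0.001 ] F [ 0.69 -0.24  0.56] M [-0.004 -0.037  0.006] w 55.2 g 0.0 j6 [ 0.32  0.23 -0.29  1.04  0.    0.32]
```

View pics/g1.png

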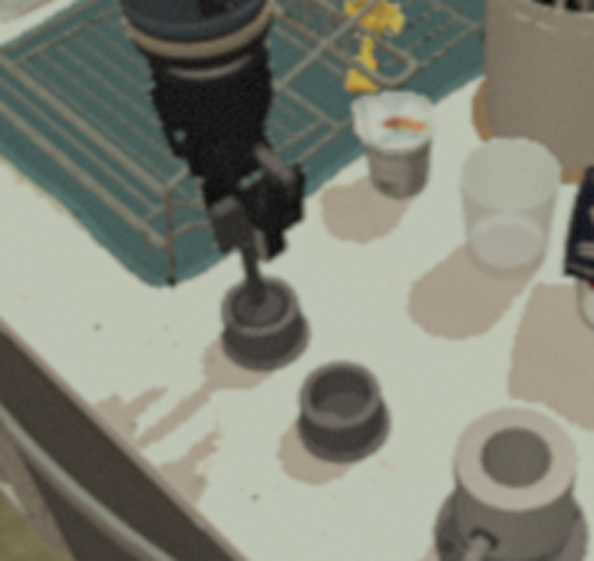

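The head, at crop (240,225), sits between the open fingers and is clear of the rack. I close the grip.

Request:
{"name": "send_rows", "arguments": {
  "deltas": [
    [0,0,1,0,0,0,0],
    [0,0,1,0,0,0,0],
    [0,0,1,0,0,0,0],
    [0,0,1,0,0,0,0],
    [0,0,1,0,0,0,0],
    [0,0,1,0,0,0,0],
    [0,0,1,0,0,0,0],
    [0,0,1,0,0,0,0]
  ],
  "squeeze": 60
}}

```text
clock: 3.1
position: [462.3, 150.7, 117.9]
eef_rot: [0.0, 1.0, 0.001, 0.001]
ft_force: [0.5, 3.7, 6.2]
width: 0.131
grasp_force: 61.0
```

Run:
```python
from h import *
st()
```

```text
t 3.1 p [462.3 150.7 117.9] phi 1.57 tilt [0.0013 0.001 ] F [0.51 3.66 6.19] M [ 1.019 -0.229 -0.031] w 11.2 g 61.0 j6 [ 0.31  0.24 -0.3   1.04  0.    0.32]
```

Request:
{"name": "send_rows", "arguments": {
  "deltas": [
    [0,0,-20,0,0,0,0],
    [0,0,-50,0,0,0,0],
    [0,0,-85,0,0,0,0],
    [0,0,-122,0,0,0,0],
    [0,0,-122,0,0,0,0],
    [0,0,-122,0,0,0,0]
  ]
}}

```text
clock: 3.6
position: [462.5, 150.4, 240.6]
eef_rot: [0.0, 1.0, 0.0, 0.001]
ft_force: [0.4, -0.9, -4.8]
width: 0.132
grasp_force: 60.1
```

Run:
```python
from h import *
st()
s=state()["position"]
for n in("top","scene"):
    p,W=cloud(n); cv2.imwrite(f"pics/l_{n}.png",p)
    P=near(W,s[:2],60,110,215)
    z0=s[2]-110
    for lo,hi in((0,9),(9,18),(18,26),(45,70),(70,100),(108,125)):
        S=P[(P[:,2]>z0+lo)&(P[:,2]<z0+hi)]
        if len(S): print(n,lo,hi,len(S),S[:,:2].mean(0).round(1),S[:,:2].min(0).round(1),S[:,:2].max(0).round(1))
    Q=near(W,(463,147),36,33,47); Q=Q[Q[:,1]<186]
    if len(Q): print("stand",annulus(Q,23,31).round(1),len(Q),((Q.max(0)+Q.min(0))/2).round(1))
```

```text
t 3.6 p [462.5 150.4 240.6] phi 1.5698 tilt [0.0026 0.0005] F [ 0.39 -0.91 -4.78] M [-0.002  0.019 -0.032] w 11.3 g 60.1 j6 [ 0.31  0.18 -0.05  1.34 -0.    0.32]
top 0 9 8 [450.1 137.9] [445.8 131.6] [457.2 147.5]
top 9 18 5 [451.9 136.2] [445.7 131.9] [456.8 143.9]
top 18 26 1 [447.6 137.5] [447.6 137.5] [447.6 137.5]
top 45 70 1 [456.6 145.5] [456.6 145.5] [456.6 145.5]
stand [462.7 152.4] 119 [460.6 150.4  38.1]
scene 0 9 45 [458.3 138. ] [446.7 130.1] [480.4 157.6]
scene 9 18 42 [457.  138.1] [447.5 130. ] [477.7 157.7]
scene 18 26 38 [458.5 138. ] [447.4 129.1] [480.8 157.9]
scene 45 70 49 [461.7 145.4] [456.9 141.5] [470.4 152.7]
scene 70 100 27 [462.  144.8] [457.4 141.4] [468.8 149.6]
stand [465.1 153.3] 213 [465.  152.3  37.8]
```

Run:
```python
from h import *
s=state()["position"]; z0=s[2]-110
c=camera_params("scene"); V=c["view"]; f=200/np.tan(np.radians(c["vertical_fov"])/2)
p,W=cloud("scene")
with np.errstate(invalid="ignore"): m=(np.hypot(W[...,0]-s[0],W[...,1]-s[1])<45)&(W[...,2]>z0-12)&(W[...,2]<z0+125)
def prj(X): 
    q=V[:3,:3]@X+V[:3,3]; return q[0]/q[2]*f+c["cx"],q[1]/q[2]*f+c["cy"]
for h in(-5,5,12,20,45,55,65,75,85,95):
    u,v=prj(np.array([s[0],s[1],z0+h])); r=int(round(v)); cols=np.flatnonzero(m[r,int(u)-25:int(u)+25])+int(u)-25
    if len(cols): print(h,"expected u",round(u,1),"row",r,"seen",cols.min(),cols.max(),"diff px",round((cols.min()+cols.max())/2-u,2))
cv2.imwrite("pics/l2.png",cv2.resize(p[60:200,190:330],None,fx=4,fy=4,interpolation=cv2.INTER_CUBIC))
```

```text
-5 expected u 253.5 row 161 seen 247 260 diff px 0.0
5 expected u 252.9 row 158 seen 246 262 diff px 1.11
12 expected u 252.5 row 156 seen 246 261 diff px 1.04
20 expected u 252.0 row 154 seen 245 261 diff px 1.04
45 expected u 250.3 row 146 seen 248 258 diff px 2.65
55 expected u 249.7 row 143 seen 248 253 diff px 0.82
65 expected u 249.0 row 140 seen 248 253 diff px 1.49
75 expected u 248.3 row 136 seen 247 252 diff px 1.18
85 expected u 247.6 row 133 seen 246 251 diff px 0.89
95 expected u 246.9 row 130 seen 240 251 diff px -1.39
```

View pics/l2.png

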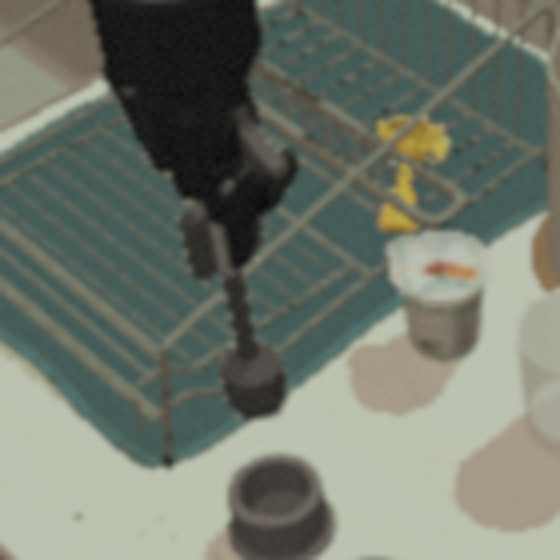

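The key hangs straight, with a constant 1 px offset at all heights, and its socket at crop (255,385) is clear of everything. I carry it over the filter.

Run:
```python
from h import *
to(468.6,-110.7,241,1.5708)
```

```text
delta [  -7.8 -260.7   -2.9] [-0.001 -0.002 -0.001]
```

Request:
{"name": "send_rows", "arguments": {
  "deltas": [
    [-1,-35,0,0,0,0,0],
    [-2,-75,0,0,0,0,0],
    [-3,-115,0,0,0,0,0],
    [-4,-155,0,0,0,0,0],
    [-5,-195,0,0,0,0,0],
    [-6,-230,0,0,0,0,0],
    [-6,-255,0,0,0,0,0],
    [-6,-261,0,0,0,0,0]
  ]
}}

```text
clock: 4.42
position: [466.4, -114.1, 237.8]
eef_rot: [0.002, 1.0, -0.0, -0.001]
ft_force: [0.4, 0.5, -3.0]
width: 0.13
grasp_force: 60.1
```

Request:
{"name": "send_rows", "arguments": {
  "deltas": [
    [0,0,0,0,0,0,0],
    [0,0,0,0,0,0,0]
  ]
}}

```text
clock: 4.58
position: [466.9, -110.4, 238.4]
eef_rot: [0.001, 1.0, 0.0, -0.001]
ft_force: [0.2, 1.3, -1.9]
width: 0.129
grasp_force: 60.1
```

Run:
```python
from h import *
st(); to(468.6,-110.7,241,1.5708)
s=state()["position"]; z0=s[2]-110
c=camera_params("scene"); V=c["view"]; f=200/np.tan(np.radians(c["vertical_fov"])/2)
p,W=cloud("scene")
P=near(W,(469,-111),60,97,110); print("rim",annulus(P,23,40).round(1),len(P))
H=near(W,s[:2],40,z0+2,z0+24); print("hex",H.min(0).round(1),H.max(0).round(1))
H=near(W,s[:2],40,z0+45,z0+95); print("shaft",H.min(0).round(1),H.max(0).round(1),H.mean(0))
cv2.imwrite("pics/f1.png",cv2.resize(p[100:290,240:430],None,fx=3,fy=3,interpolation=cv2.INTER_CUBIC))
```

```text
t 4.58 p [ 466.9 -110.4  238.4] phi 1.5693 tilt [-0.0017  0.0007] F [ 0.18  1.26 -1.9 ] M [ 0.025 -0.016  0.007] w 11.0 g 60.1 j6 [-0.23  0.17 -0.07  1.33  0.   -0.23]
delta [-1.7 -0.3 -2.6] [ 0.001 -0.002 -0.002]
rim [ 470.  -111.2] 549
hex [ 451.1 -130.1  131.1] [ 484.2 -103.2  152.3]
shaft [ 461.5 -117.8  174.3] [ 472.3 -106.7  223.3] [ 465.4250882  -114.09982261  198.42579976]
```

View pics/f1.png

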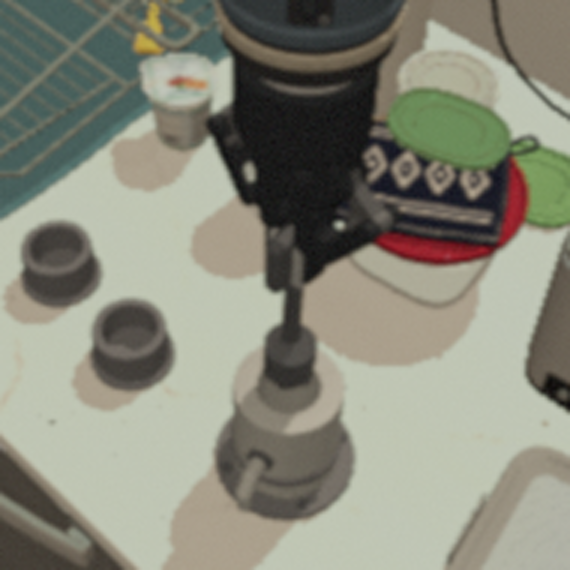

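Key (crop 290,360) hangs over the rim (288,385), and the bore centre is about 2.4 mm further in +x. I enter the bore gently.

Request:
{"name": "send_rows", "arguments": {
  "deltas": [
    [-2.4,0,6,0,0,0,0],
    [-2.4,0,15,0,0,0,0],
    [-2.4,0,23,0,0,0,0],
    [-2.4,0,28,0,0,0,0],
    [-2.4,0,32,0,0,0,0],
    [-2.4,0,36,0,0,0,0],
    [-2.4,0,40,0,0,0,0],
    [-2.4,0,40,0,0,0,0]
  ]
}}

```text
clock: 5.3
position: [469.6, -110.7, 198.6]
eef_rot: [0.0, 1.0, 0.0, -0.0]
ft_force: [-0.1, -0.3, -3.2]
width: 0.133
grasp_force: 60.0
```

Run:
```python
from h import *
st()
```

```text
t 5.3 p [ 469.6 -110.7  198.6] phi 1.57 tilt [-0.0008  0.0002] F [-0.06 -0.26 -3.16] M [ 0.055 -0.028 -0.001] w 11.3 g 60.0 j6 [-0.23  0.19 -0.15  1.24 -0.   -0.23]
```

Request:
{"name": "send_rows", "arguments": {
  "deltas": [
    [-1,0,0,0,0,0,0],
    [-2,0,0,0,0,0,0],
    [-3,0,0,0,0,0,0],
    [-3,0,0,0,0,0,0]
  ]
}}

```text
clock: 5.63
position: [472.8, -110.7, 199.4]
eef_rot: [0.0, 1.0, 0.0, -0.0]
ft_force: [-2.2, 0.5, -0.9]
width: 0.136
grasp_force: 60.3
```

Request:
{"name": "send_rows", "arguments": {
  "deltas": [
    [-1,0,0,0,0,0,0],
    [-1,0,0,0,0,0,0]
  ]
}}

```text
clock: 5.8
position: [473.6, -110.7, 199.3]
eef_rot: [0.0, 1.0, 0.0, -0.0]
ft_force: [-4.7, -0.0, 0.7]
width: 0.131
grasp_force: 60.4
```

Request:
{"name": "send_rows", "arguments": {
  "deltas": [
    [-1,0,0,0,0,0,0],
    [-1,0,0,0,0,0,0]
  ]
}}

```text
clock: 5.97
position: [474.5, -110.7, 199.2]
eef_rot: [0.0, 1.0, 0.0, -0.0]
ft_force: [-5.1, 1.7, 0.7]
width: 0.135
grasp_force: 60.5
```

Request:
{"name": "send_rows", "arguments": {
  "deltas": [
    [3,0,0,0,0,0,0],
    [6,0,0,0,0,0,0],
    [7,0,0,0,0,0,0],
    [7,0,0,0,0,0,0]
  ]
}}

```text
clock: 6.3
position: [467.8, -110.8, 199.5]
eef_rot: [0.0, 1.0, -0.0, 0.0]
ft_force: [0.2, 0.3, -2.3]
width: 0.129
grasp_force: 60.1
```

Request:
{"name": "send_rows", "arguments": {
  "deltas": [
    [1,0,0,0,0,0,0],
    [1,0,0,0,0,0,0]
  ]
}}

```text
clock: 6.47
position: [466.9, -110.8, 199.4]
eef_rot: [0.0, 1.0, -0.0, 0.0]
ft_force: [-0.1, 0.2, -2.6]
width: 0.134
grasp_force: 60.1
```

Request:
{"name": "send_rows", "arguments": {
  "deltas": [
    [1,0,0,0,0,0,0],
    [1,0,0,0,0,0,0]
  ]
}}

```text
clock: 6.63
position: [465.8, -110.7, 199.3]
eef_rot: [0.0, 1.0, -0.0, 0.0]
ft_force: [0.9, -0.2, -2.4]
width: 0.13
grasp_force: 60.1
```

Request:
{"name": "send_rows", "arguments": {
  "deltas": [
    [1,0,0,0,0,0,0],
    [1,0,0,0,0,0,0]
  ]
}}

```text
clock: 6.8
position: [464.7, -110.7, 199.3]
eef_rot: [0.0, 1.0, 0.0, -0.0]
ft_force: [-0.1, 0.2, -2.7]
width: 0.135
grasp_force: 60.1
```

Request:
{"name": "send_rows", "arguments": {
  "deltas": [
    [1,0,0,0,0,0,0],
    [1,0,0,0,0,0,0]
  ]
}}

```text
clock: 6.97
position: [464.1, -110.8, 199.5]
eef_rot: [0.0, 1.0, -0.0, 0.0]
ft_force: [2.7, 0.1, -4.3]
width: 0.138
grasp_force: 60.0
```

Request:
{"name": "send_rows", "arguments": {
  "deltas": [
    [1,0,0,0,0,0,0],
    [1,0,0,0,0,0,0]
  ]
}}

```text
clock: 7.13
position: [463.3, -110.7, 199.5]
eef_rot: [0.0, 1.0, 0.0, 0.001]
ft_force: [4.4, -0.7, -3.9]
width: 0.134
grasp_force: 60.0
```

Request:
{"name": "send_rows", "arguments": {
  "deltas": [
    [-3,0,0,0,0,0,0],
    [-5.2,0,0,0,0,0,0],
    [-5.2,2,0,0,0,0,0],
    [-5.2,2,0,0,0,0,0]
  ]
}}

```text
clock: 7.47
position: [467.9, -108.5, 199.1]
eef_rot: [0.0, 1.0, 0.0, -0.0]
ft_force: [-0.3, -0.3, -2.8]
width: 0.136
grasp_force: 60.1
```

Request:
{"name": "send_rows", "arguments": {
  "deltas": [
    [0,1,0,0,0,0,0],
    [0,1,0,0,0,0,0]
  ]
}}

```text
clock: 7.63
position: [467.9, -107.6, 199.2]
eef_rot: [0.0, 1.0, 0.0, -0.0]
ft_force: [0.3, 0.0, -2.6]
width: 0.13
grasp_force: 60.1
```

Request:
{"name": "send_rows", "arguments": {
  "deltas": [
    [0,1,0,0,0,0,0],
    [0,1,0,0,0,0,0]
  ]
}}

```text
clock: 7.8
position: [468.0, -106.6, 199.3]
eef_rot: [0.0, 1.0, 0.0, -0.0]
ft_force: [-0.8, -0.2, -2.5]
width: 0.136
grasp_force: 60.1
```

Request:
{"name": "send_rows", "arguments": {
  "deltas": [
    [0,0.5,0,0,0,0,0],
    [0,0.5,0,0,0,0,0]
  ]
}}

```text
clock: 7.97
position: [468.0, -106.2, 199.3]
eef_rot: [0.0, 1.0, -0.0, 0.0]
ft_force: [-0.5, -0.0, -2.3]
width: 0.134
grasp_force: 60.1
```

Request:
{"name": "send_rows", "arguments": {
  "deltas": [
    [0,1,0,0,0,0,0],
    [0,1,0,0,0,0,0]
  ]
}}

```text
clock: 8.13
position: [468.1, -105.3, 199.4]
eef_rot: [0.0, 1.0, -0.0, 0.0]
ft_force: [0.3, -1.6, -1.8]
width: 0.132
grasp_force: 60.1
```

Request:
{"name": "send_rows", "arguments": {
  "deltas": [
    [0,0.5,0,0,0,0,0],
    [0,0.5,0,0,0,0,0]
  ]
}}

```text
clock: 8.3
position: [468.1, -104.9, 199.4]
eef_rot: [0.0, 1.0, -0.0, 0.0]
ft_force: [0.2, -2.0, -2.2]
width: 0.131
grasp_force: 60.2
```

Request:
{"name": "send_rows", "arguments": {
  "deltas": [
    [0,0.5,0,0,0,0,0],
    [0,0.5,0,0,0,0,0]
  ]
}}

```text
clock: 8.47
position: [468.1, -104.6, 199.4]
eef_rot: [0.001, 1.0, -0.0, 0.0]
ft_force: [-1.2, -5.5, -1.8]
width: 0.132
grasp_force: 60.3
```

Request:
{"name": "send_rows", "arguments": {
  "deltas": [
    [-0.3,-3,0,0,0,0,0],
    [-0.3,-6,0,0,0,0,0],
    [-0.3,-7.5,0,0,0,0,0],
    [-0.3,-7.5,0,0,0,0,0]
  ]
}}

```text
clock: 8.8
position: [468.3, -112.0, 199.2]
eef_rot: [0.001, 1.0, 0.0, -0.0]
ft_force: [0.3, -0.5, -3.3]
width: 0.127
grasp_force: 60.1
```

Request:
{"name": "send_rows", "arguments": {
  "deltas": [
    [0,-1,0,0,0,0,0],
    [0,-1,0,0,0,0,0]
  ]
}}

```text
clock: 8.97
position: [468.3, -112.8, 199.3]
eef_rot: [0.0, 1.0, 0.0, -0.0]
ft_force: [0.1, -0.4, -2.3]
width: 0.133
grasp_force: 60.1
```

Request:
{"name": "send_rows", "arguments": {
  "deltas": [
    [0,-0.5,0,0,0,0,0],
    [0,-0.5,0,0,0,0,0]
  ]
}}

```text
clock: 9.13
position: [468.3, -113.2, 199.3]
eef_rot: [0.0, 1.0, 0.0, -0.0]
ft_force: [-0.2, -0.6, -1.7]
width: 0.133
grasp_force: 60.1
```

Request:
{"name": "send_rows", "arguments": {
  "deltas": [
    [0,-0.5,0,0,0,0,0],
    [0,-0.5,0,0,0,0,0]
  ]
}}

```text
clock: 9.3
position: [468.3, -113.7, 199.3]
eef_rot: [0.0, 1.0, 0.0, -0.0]
ft_force: [-0.2, 0.1, -2.4]
width: 0.129
grasp_force: 60.1
```

Request:
{"name": "send_rows", "arguments": {
  "deltas": [
    [0,-0.6,0,0,0,0,0],
    [0,-0.6,0,0,0,0,0]
  ]
}}

```text
clock: 9.47
position: [468.4, -114.3, 199.3]
eef_rot: [0.0, 1.0, 0.0, 0.0]
ft_force: [0.0, 0.8, -2.5]
width: 0.134
grasp_force: 60.1
```

Request:
{"name": "send_rows", "arguments": {
  "deltas": [
    [0,-0.6,0,0,0,0,0],
    [0,-0.6,0,0,0,0,0]
  ]
}}

```text
clock: 9.63
position: [468.4, -114.8, 199.4]
eef_rot: [0.0, 1.0, 0.0, 0.0]
ft_force: [-0.5, 2.0, -1.2]
width: 0.131
grasp_force: 60.4
```

Request:
{"name": "send_rows", "arguments": {
  "deltas": [
    [0,3,0,0,0,0,0],
    [0,4.9,2,0,0,0,0],
    [0,4.9,15,0,0,0,0],
    [0,4.9,28,0,0,0,0],
    [0,4.9,40,0,0,0,0],
    [0,4.9,47,0,0,0,0],
    [0,4.9,47,0,0,0,0],
    [0,4.9,47,0,0,0,0]
  ]
}}

```text
clock: 10.3
position: [468.2, -110.0, 152.4]
eef_rot: [0.0, 1.0, -0.0, -0.0]
ft_force: [-0.1, -0.1, -2.1]
width: 0.134
grasp_force: 60.0
```

Request:
{"name": "send_rows", "arguments": {
  "deltas": [
    [0,0,2,0,0,0,0],
    [0,0,4,0,0,0,0],
    [0,0,5,0,0,0,0],
    [0,0,5,0,0,0,0]
  ]
}}

```text
clock: 10.63
position: [468.4, -110.1, 147.3]
eef_rot: [0.0, 1.0, -0.0, 0.0]
ft_force: [0.2, 0.2, -3.4]
width: 0.134
grasp_force: 60.0
```

Request:
{"name": "send_rows", "arguments": {
  "deltas": [
    [0,0,1,0,0,0,0],
    [0,0,2,0,0,0,0],
    [0,0,2,0,0,0,0]
  ]
}}

```text
clock: 10.88
position: [468.3, -110.0, 145.2]
eef_rot: [0.0, 1.0, 0.0, -0.0]
ft_force: [-0.1, 0.5, -2.8]
width: 0.131
grasp_force: 60.0
```

Run:
```python
from h import *
st()
```

```text
t 10.88 p [ 468.3 -110.   145.2] phi 1.57 tilt [-0.0001  0.    ] F [-0.07  0.49 -2.82] M [0.035 0.01  0.065] w 11.2 g 60.0 j6 [-0.23  0.21 -0.26  1.1  -0.   -0.23]
```

Request:
{"name": "send_rows", "arguments": {
  "deltas": [
    [0,0,1,0,0,0,0],
    [0,0,2,0,0,0,0],
    [0,0,2,0,0,0,0]
  ]
}}

```text
clock: 11.13
position: [468.3, -110.0, 143.1]
eef_rot: [0.0, 1.0, 0.0, -0.0]
ft_force: [0.3, -0.2, -3.2]
width: 0.129
grasp_force: 60.0
```

Request:
{"name": "send_rows", "arguments": {
  "deltas": [
    [0,0,1,0,0,0,0],
    [0,0,1,0,0,0,0]
  ]
}}

```text
clock: 11.3
position: [468.3, -110.0, 142.2]
eef_rot: [0.0, 1.0, 0.0, -0.0]
ft_force: [-0.3, 0.4, -2.9]
width: 0.135
grasp_force: 60.0
```

Request:
{"name": "send_rows", "arguments": {
  "deltas": [
    [0,0,1,0,0,0,0],
    [0,0,1,0,0,0,0]
  ]
}}

```text
clock: 11.47
position: [468.5, -110.1, 141.5]
eef_rot: [0.0, 1.0, -0.0, 0.0]
ft_force: [-0.8, 1.4, 1.2]
width: 0.13
grasp_force: 61.0
```

Run:
```python
from h import *
st()
```

```text
t 11.47 p [ 468.5 -110.1  141.5] phi 1.57 tilt [ 0.0004 -0.0001] F [-0.79  1.37  1.23] M [0.031 0.187 0.02 ] w 11.1 g 61.0 j6 [-0.23  0.21 -0.27  1.09  0.   -0.23]
```

Request:
{"name": "send_rows", "arguments": {
  "deltas": [
    [0,0,0.7,0,0,0.05,0],
    [0,0,0.7,0,0,0.1,0],
    [0,0,0.7,0,0,0.1,0]
  ]
}}

```text
clock: 11.72
position: [468.6, -110.1, 141.1]
eef_rot: [0.052, 0.999, -0.0, 0.0]
ft_force: [-1.7, 0.3, 5.2]
width: 0.134
grasp_force: 61.2
```

Request:
{"name": "send_rows", "arguments": {
  "deltas": [
    [0,0,0.3,0,0,0.05,0],
    [0,0,0.3,0,0,0.1,0],
    [0,0,0.3,0,0,0.1,0]
  ]
}}

```text
clock: 11.97
position: [468.6, -110.1, 140.8]
eef_rot: [0.102, 0.995, -0.0, 0.0]
ft_force: [-1.5, -0.1, 5.4]
width: 0.131
grasp_force: 61.2
```

Request:
{"name": "send_rows", "arguments": {
  "deltas": [
    [0,0,0,0,0,0.05,0],
    [0,0,0,0,0,0.1,0],
    [0,0,0,0,0,0.1,0]
  ]
}}

```text
clock: 12.22
position: [468.6, -110.1, 140.5]
eef_rot: [0.151, 0.989, 0.0, 0.0]
ft_force: [0.6, 0.1, 0.1]
width: 0.132
grasp_force: 60.2
```

Run:
```python
from h import *
st()
```

```text
t 12.22 p [ 468.6 -110.1  140.5] phi 1.2675 tilt [ 0.0005 -0.0001] F [0.56 0.14 0.11] M [-0.013 -0.252 -0.031] w 11.3 g 60.2 j6 [-0.23  0.21 -0.27  1.09  0.    0.07]
```

Request:
{"name": "send_rows", "arguments": {
  "deltas": [
    [0,0,0.7,0,0,0.03,0],
    [0,0,1.5,0,0,0.05,0],
    [0,0,1.5,0,0,0.05,0]
  ]
}}

```text
clock: 12.47
position: [468.5, -110.0, 138.9]
eef_rot: [0.175, 0.985, 0.0, 0.0]
ft_force: [1.4, 0.7, -0.1]
width: 0.134
grasp_force: 60.5
```

Run:
```python
from h import *
st()
```

```text
t 12.47 p [ 468.5 -110.   138.9] phi 1.22 tilt [0.0004 0.    ] F [ 1.38  0.69 -0.06] M [ 0.072 -0.321  0.004] w 11.4 g 60.5 j6 [-0.23  0.21 -0.27  1.09  0.    0.12]
```

Request:
{"name": "send_rows", "arguments": {
  "deltas": [
    [0,0,1,0,0,0.05,0],
    [0,0,2,0,0,0.08,0],
    [0,0,3,0,0,0.08,0],
    [0,0,3,0,0,0.08,0]
  ]
}}

```text
clock: 12.8
position: [468.3, -110.0, 135.6]
eef_rot: [0.213, 0.977, 0.0, -0.0]
ft_force: [1.2, 0.2, -2.3]
width: 0.132
grasp_force: 60.2
```

Request:
{"name": "send_rows", "arguments": {
  "deltas": [
    [0,0,1,0,0,0,0],
    [0,0,2,0,0,0,0],
    [0,0,3,0,0,0,0],
    [0,0,3,0,0,0,0]
  ]
}}

```text
clock: 13.13
position: [468.3, -110.0, 132.6]
eef_rot: [0.213, 0.977, 0.0, -0.0]
ft_force: [1.2, -0.4, -2.9]
width: 0.134
grasp_force: 60.2
```

Run:
```python
from h import *
st()
```

```text
t 13.13 p [ 468.3 -110.   132.6] phi 1.1405 tilt [-0.0001  0.    ] F [ 1.24 -0.38 -2.92] M [ 0.049 -0.541 -0.002] w 11.4 g 60.2 j6 [-0.23  0.22 -0.28  1.07  0.    0.2 ]
```

Request:
{"name": "send_rows", "arguments": {
  "deltas": [
    [0,0,1.5,0,0,0,0],
    [0,0,3,0,0,0,0],
    [0,0,4.5,0,0,0,0],
    [0,0,6,0,0,0,0],
    [0,0,6,0,0,0,0]
  ]
}}

```text
clock: 13.55
position: [468.3, -110.0, 126.5]
eef_rot: [0.214, 0.977, 0.0, -0.0]
ft_force: [1.9, 0.2, -3.1]
width: 0.131
grasp_force: 60.2
```

Request:
{"name": "send_rows", "arguments": {
  "deltas": [
    [0,0,0.7,0,0,0,0],
    [0,0,1.3,0,0,0,0],
    [0,0,1.3,0,0,0,0]
  ]
}}

```text
clock: 13.8
position: [468.3, -110.0, 125.5]
eef_rot: [0.214, 0.977, 0.0, 0.0]
ft_force: [0.7, 0.5, -1.9]
width: 0.135
grasp_force: 60.2
```

Run:
```python
from h import *
st()
```

```text
t 13.8 p [ 468.3 -110.   125.5] phi 1.14 tilt [ 0. -0.] F [ 0.74  0.52 -1.9 ] M [ 0.102 -0.549  0.029] w 11.5 g 60.2 j6 [-0.23  0.22 -0.3   1.05  0.    0.2 ]
```

Request:
{"name": "send_rows", "arguments": {
  "deltas": [
    [0,0,0,0,0,0.05,0],
    [0,0,0,0,0,0.1,0],
    [0,0,0,0,0,0.15,0],
    [0,0,0,0,0,0.2,0]
  ]
}}

```text
clock: 14.13
position: [468.0, -110.0, 125.4]
eef_rot: [0.311, 0.95, -0.0, -0.0]
ft_force: [-0.2, 0.0, -3.0]
width: 0.132
grasp_force: 60.1
```

Run:
```python
from h import *
st()
```

```text
t 14.13 p [ 468.  -110.   125.4] phi 0.9375 tilt [-0.0007 -0.    ] F [-0.18  0.04 -3.04] M [-0.017  0.027 -0.013] w 11.3 g 60.1 j6 [-0.23  0.22 -0.3   1.05 -0.    0.4 ]
```

Request:
{"name": "send_rows", "arguments": {
  "deltas": [
    [0,0,0,0,0,0.05,0],
    [0,0,0,0,0,0.1,0],
    [0,0,0,0,0,0.15,0]
  ]
}}

```text
clock: 14.38
position: [468.3, -110.0, 125.5]
eef_rot: [0.382, 0.924, 0.0, -0.0]
ft_force: [1.7, -0.2, -2.8]
width: 0.132
grasp_force: 60.1
```

Run:
```python
from h import *
st()
```

```text
t 14.38 p [ 468.3 -110.   125.5] phi 0.7876 tilt [-0.0001  0.0001] F [ 1.74 -0.22 -2.83] M [ 0.116 -0.573  0.012] w 11.3 g 60.1 j6 [-0.23  0.22 -0.3   1.05  0.    0.55]
```

Request:
{"name": "send_rows", "arguments": {
  "deltas": [
    [0,0,0,0,0,0.05,0],
    [0,0,0,0,0,0.1,0],
    [0,0,0,0,0,0.1,0]
  ]
}}

```text
clock: 14.63
position: [468.3, -110.0, 125.5]
eef_rot: [0.427, 0.904, -0.0, -0.0]
ft_force: [2.3, 0.3, -2.5]
width: 0.135
grasp_force: 60.1
```

Run:
```python
from h import *
st()
```

```text
t 14.63 p [ 468.3 -110.   125.5] phi 0.6876 tilt [-0.0001  0.    ] F [ 2.35  0.28 -2.55] M [ 0.021 -0.482  0.055] w 11.5 g 60.1 j6 [-0.23  0.22 -0.3   1.05 -0.    0.65]
```

Request:
{"name": "send_rows", "arguments": {
  "deltas": [
    [0,0,0,0,0,0.05,0],
    [0,0,0,0,0,0.1,0]
  ]
}}

```text
clock: 14.8
position: [468.3, -110.0, 125.5]
eef_rot: [0.471, 0.882, -0.0, -0.0]
ft_force: [1.4, 0.7, -2.5]
width: 0.134
grasp_force: 60.1
```

Run:
```python
from h import *
st()
```

```text
t 14.8 p [ 468.3 -110.   125.5] phi 0.5899 tilt [-0.0001 -0.    ] F [ 1.37  0.74 -2.52] M [ 0.066 -0.48   0.102] w 11.4 g 60.1 j6 [-0.23  0.22 -0.3   1.05 -0.    0.75]
```

Request:
{"name": "send_rows", "arguments": {
  "deltas": [
    [0,0,0,0,0,0.04,0],
    [0,0,0,0,0,0.08,0]
  ]
}}

```text
clock: 14.97
position: [468.3, -110.0, 125.5]
eef_rot: [0.506, 0.863, -0.0, -0.0]
ft_force: [1.4, -0.3, -3.0]
width: 0.129
grasp_force: 60.1
```

Run:
```python
from h import *
st()
for i in range(8): grab_frame("top"); print(state()["moment"].round(3))
```

```text
t 14.97 p [ 468.3 -110.   125.5] phi 0.51 tilt [-0. -0.] F [ 1.41 -0.26 -3.03] M [ 0.058 -0.436  0.066] w 11.0 g 60.1 j6 [-0.23  0.22 -0.3   1.05 -0.    0.83]
[ 0.118 -0.466  0.094]
[ 0.082 -0.497  0.089]
[ 0.03  -0.385  0.119]
[ 0.074 -0.49   0.068]
[ 0.083 -0.405  0.062]
[ 0.018 -0.414  0.065]
[ 0.085 -0.447  0.076]
[ 0.069 -0.41   0.1  ]
```

Request:
{"name": "send_rows", "arguments": {
  "deltas": [
    [0,0,0,0,0,0.04,0],
    [0,0,0,0,0,0.08,0],
    [0,0,0,0,0,0.08,0]
  ]
}}

```text
clock: 15.62
position: [468.3, -110.0, 125.5]
eef_rot: [0.541, 0.841, -0.0, -0.0]
ft_force: [1.0, 0.3, -3.6]
width: 0.132
grasp_force: 60.1
```

```bash
cat > m.py <<'E'
from h import *
a=[]
for i in range(4): grab_frame("top"); a.append(state()["moment"][2])
st(); print("MZ",np.mean(a).round(3))
E
python3 m.py
```

```text
t 15.82 p [ 468.3 -110.   125.5] phi 0.4314 tilt [-0.0001 -0.    ] F [ 1.13  0.42 -2.46] M [ 0.009 -0.379  0.055] w 11.5 g 60.1 j6 [-0.23  0.22 -0.3   1.05 -0.    0.91]
MZ 0.075
```

Request:
{"name": "send_rows", "arguments": {
  "deltas": [
    [0,0,0,0,0,0.03,0],
    [0,0,0,0,0,0.03,0]
  ]
}}

```text
clock: 15.98
position: [468.3, -110.0, 125.5]
eef_rot: [0.553, 0.833, -0.0, -0.0]
ft_force: [1.2, 0.3, -1.9]
width: 0.129
grasp_force: 60.1
```

```bash
python3 m.py
```

```text
t 16.18 p [ 468.3 -110.   125.5] phi 0.4011 tilt [-0. -0.] F [ 1.19  1.45 -3.52] M [ 0.102 -0.281  0.083] w 11.2 g 60.1 j6 [-0.23  0.22 -0.3   1.05 -0.    0.94]
MZ 0.097
```

Request:
{"name": "send_rows", "arguments": {
  "deltas": [
    [0,0,0,0,0,0.04,0],
    [0,0,0,0,0,0.04,0]
  ]
}}

```text
clock: 16.35
position: [468.3, -110.1, 125.5]
eef_rot: [0.57, 0.822, -0.0, -0.0]
ft_force: [1.1, 1.2, -2.4]
width: 0.133
grasp_force: 60.1
```

```bash
python3 m.py
```

```text
t 16.55 p [ 468.3 -110.   125.5] phi 0.3612 tilt [-0.0001  0.    ] F [-0.19 -0.43 -3.36] M [ 0.076 -0.247  0.139] w 11.3 g 60.1 j6 [-0.23  0.22 -0.3   1.05  0.    0.98]
MZ 0.09
```

Request:
{"name": "send_rows", "arguments": {
  "deltas": [
    [0,0,0,0,0,0.03,0],
    [0,0,0,0,0,0.03,0]
  ]
}}

```text
clock: 16.72
position: [468.3, -110.0, 125.5]
eef_rot: [0.582, 0.813, -0.0, -0.0]
ft_force: [0.8, 1.0, -2.9]
width: 0.132
grasp_force: 60.1
```

```bash
python3 m.py
```

```text
t 16.92 p [ 468.4 -110.   125.5] phi 0.3311 tilt [ 0. -0.] F [-0.08  0.66 -3.18] M [ 0.098 -0.252  0.072] w 11.2 g 60.1 j6 [-0.23  0.22 -0.3   1.05 -0.    1.01]
MZ 0.09
```

Request:
{"name": "send_rows", "arguments": {
  "deltas": [
    [0,0,0,0,0,0.04,0],
    [0,0,0,0,0,0.04,0]
  ]
}}

```text
clock: 17.08
position: [468.3, -110.0, 125.5]
eef_rot: [0.598, 0.801, -0.0, -0.0]
ft_force: [0.5, 0.7, -2.3]
width: 0.132
grasp_force: 60.1
```

```bash
python3 m.py
```

```text
t 17.28 p [ 468.3 -110.   125.5] phi 0.2912 tilt [-0. -0.] F [ 1.09  0.75 -3.07] M [ 0.063 -0.242  0.086] w 11.5 g 60.1 j6 [-0.23  0.22 -0.3   1.05 -0.    1.05]
MZ 0.084
```

Request:
{"name": "send_rows", "arguments": {
  "deltas": [
    [0,0,0,0,0,0.03,0],
    [0,0,0,0,0,0.03,0]
  ]
}}

```text
clock: 17.45
position: [468.3, -110.0, 125.5]
eef_rot: [0.61, 0.793, -0.0, -0.0]
ft_force: [1.1, 0.9, -2.2]
width: 0.131
grasp_force: 60.1
```

```bash
python3 m.py
```

```text
t 17.65 p [ 468.3 -110.   125.5] phi 0.261 tilt [-0. -0.] F [ 0.55 -0.4  -2.34] M [ 0.091 -0.271  0.115] w 11.2 g 60.1 j6 [-0.23  0.22 -0.3   1.05 -0.    1.08]
MZ 0.084
```

Request:
{"name": "send_rows", "arguments": {
  "deltas": [
    [0,0,0,0,0,0.04,0],
    [0,0,0,0,0,0.04,0]
  ]
}}

```text
clock: 17.82
position: [468.3, -110.0, 125.5]
eef_rot: [0.626, 0.78, 0.0, 0.0]
ft_force: [0.6, -0.9, -3.4]
width: 0.132
grasp_force: 60.1
```

```bash
python3 m.py
```

```text
t 18.02 p [ 468.3 -110.   125.5] phi 0.2212 tilt [-0. -0.] F [-0.34 -0.17 -3.76] M [ 0.032 -0.2    0.05 ] w 11.5 g 60.1 j6 [-0.23  0.22 -0.3   1.05 -0.    1.12]
MZ 0.076
```

Request:
{"name": "send_rows", "arguments": {
  "deltas": [
    [0,0,0,0,0,0.03,0],
    [0,0,0,0,0,0.03,0]
  ]
}}

```text
clock: 18.18
position: [468.3, -110.0, 125.5]
eef_rot: [0.637, 0.771, -0.0, -0.0]
ft_force: [0.6, 1.0, -3.4]
width: 0.135
grasp_force: 60.1
```

```bash
python3 m.py
```

```text
t 18.38 p [ 468.3 -110.   125.5] phi 0.191 tilt [-0.  0.] F [-0.85  0.09 -3.23] M [ 0.044 -0.185  0.081] w 11.3 g 60.1 j6 [-0.23  0.22 -0.3   1.05  0.    1.15]
MZ 0.081
```

Request:
{"name": "send_rows", "arguments": {
  "deltas": [
    [0,0,0,0,0,0.04,0],
    [0,0,0,0,0,0.04,0]
  ]
}}

```text
clock: 18.55
position: [468.3, -110.0, 125.5]
eef_rot: [0.653, 0.758, -0.0, -0.0]
ft_force: [1.5, 0.9, -3.3]
width: 0.131
grasp_force: 60.1
```

```bash
python3 m.py
```

```text
t 18.75 p [ 468.3 -110.   125.5] phi 0.1512 tilt [-0. -0.] F [ 0.4  -0.34 -3.04] M [ 0.023 -0.204  0.079] w 11.6 g 60.1 j6 [-0.23  0.22 -0.3   1.05 -0.    1.19]
MZ 0.083
```

Request:
{"name": "send_rows", "arguments": {
  "deltas": [
    [0,0,0,0,0,0.03,0],
    [0,0,0,0,0,0.03,0]
  ]
}}

```text
clock: 18.92
position: [468.3, -110.0, 125.5]
eef_rot: [0.664, 0.748, -0.0, -0.0]
ft_force: [0.2, 0.5, -2.7]
width: 0.136
grasp_force: 60.1
```

```bash
python3 m.py
```

```text
t 19.12 p [ 468.3 -110.   125.5] phi 0.121 tilt [-0.0001  0.    ] F [ 0.96  0.   -2.63] M [ 0.089 -0.206  0.047] w 11.3 g 60.1 j6 [-0.23  0.22 -0.3   1.05 -0.    1.22]
MZ 0.067
```

Request:
{"name": "send_rows", "arguments": {
  "deltas": [
    [0,0,0,0,0,0.04,0],
    [0,0,0,0,0,0.04,0]
  ]
}}

```text
clock: 19.28
position: [468.3, -110.0, 125.5]
eef_rot: [0.679, 0.734, -0.0, -0.0]
ft_force: [0.7, 0.0, -3.4]
width: 0.135
grasp_force: 60.1
```

```bash
python3 m.py
```

```text
t 19.48 p [ 468.3 -110.   125.5] phi 0.0812 tilt [-0. -0.] F [ 0.18 -0.05 -3.11] M [ 0.133 -0.13   0.074] w 11.3 g 60.0 j6 [-0.23  0.22 -0.3   1.05 -0.    1.26]
MZ 0.092
```

Request:
{"name": "send_rows", "arguments": {
  "deltas": [
    [0,0,0,0,0,0.03,0],
    [0,0,0,0,0,0.03,0]
  ]
}}

```text
clock: 19.65
position: [468.3, -110.0, 125.5]
eef_rot: [0.689, 0.724, -0.0, -0.0]
ft_force: [1.4, -0.1, -3.3]
width: 0.137
grasp_force: 60.1
```

```bash
python3 m.py
```

```text
t 19.85 p [ 468.3 -110.   125.5] phi 0.051 tilt [-0.0001  0.    ] F [ 0.36  1.12 -4.57] M [ 0.145 -0.097  0.096] w 11.3 g 60.0 j6 [-0.23  0.22 -0.3   1.05 -0.    1.29]
MZ 0.113
```

Request:
{"name": "send_rows", "arguments": {
  "deltas": [
    [0,0,0,0,0,0.03,0],
    [0,0,0,0,0,0.03,0]
  ]
}}

```text
clock: 20.02
position: [468.3, -110.0, 125.5]
eef_rot: [0.7, 0.714, -0.0, 0.0]
ft_force: [1.5, 0.1, -2.8]
width: 0.133
grasp_force: 60.0
```

```bash
python3 m.py
```

```text
t 20.22 p [ 468.4 -110.   125.5] phi 0.021 tilt [ 0. -0.] F [ 0.37  0.58 -3.  ] M [ 0.095 -0.134  0.046] w 11.2 g 60.0 j6 [-0.23  0.22 -0.3   1.05 -0.    1.32]
MZ 0.093
```

Request:
{"name": "send_rows", "arguments": {
  "deltas": [
    [0,0,0,0,0,0.02,0],
    [0,0,0,0,0,0.02,0]
  ]
}}

```text
clock: 20.38
position: [468.4, -110.0, 125.5]
eef_rot: [0.708, 0.707, 0.0, -0.0]
ft_force: [0.0, 0.8, -2.7]
width: 0.132
grasp_force: 60.0
```

```bash
python3 m.py
```

```text
t 20.58 p [ 468.4 -110.   125.5] phi 0.0002 tilt [ 0.0001 -0.    ] F [-0.17  0.37 -2.75] M [ 0.105 -0.058  0.187] w 11.3 g 60.0 j6 [-0.23  0.22 -0.3   1.05 -0.    1.34]
MZ 0.154
```

Request:
{"name": "send_rows", "arguments": {
  "deltas": [
    [0,0,0,0,0,0.02,0],
    [0,0,0,0,0,0.02,0]
  ]
}}

```text
clock: 20.75
position: [468.4, -110.0, 125.5]
eef_rot: [0.715, 0.699, 0.0, 0.0]
ft_force: [0.1, -1.2, -2.5]
width: 0.133
grasp_force: 60.1
```

```bash
python3 m.py
```

```text
t 20.95 p [ 468.3 -110.   125.5] phi -0.0199 tilt [-0.  0.] F [-0.4  -0.48 -3.91] M [ 0.123 -0.134  0.148] w 11.7 g 60.1 j6 [-0.23  0.22 -0.3   1.05 -0.    1.36]
MZ 0.198
```

Request:
{"name": "send_rows", "arguments": {
  "deltas": [
    [0,0,0,0,0,0.02,0],
    [0,0,0,0,0,0.02,0]
  ]
}}

```text
clock: 21.12
position: [468.3, -110.0, 125.5]
eef_rot: [0.722, 0.692, -0.0, -0.0]
ft_force: [-0.1, 0.8, -2.2]
width: 0.129
grasp_force: 60.1
```

```bash
python3 m.py
```

```text
t 21.32 p [ 468.3 -110.   125.5] phi -0.0399 tilt [-0.  0.] F [ 0.21 -0.06 -3.58] M [ 0.185 -0.128  0.269] w 11.3 g 60.1 j6 [-0.23  0.22 -0.3   1.05  0.    1.38]
MZ 0.237
```

The moment climbs steadily on three steps (0.15, 0.20, 0.24 N·m), so the nut is firm at its stop. I back off within the free play and lift.

Request:
{"name": "send_rows", "arguments": {
  "deltas": [
    [0,0,0,0,0,-0.1,0],
    [0,0,0,0,0,-0.19,0],
    [0,0,0,0,0,-0.19,0]
  ]
}}

```text
clock: 21.57
position: [468.3, -110.1, 125.5]
eef_rot: [0.651, 0.76, -0.0, 0.0]
ft_force: [0.7, 0.3, -3.4]
width: 0.128
grasp_force: 60.1
```

```bash
python3 m.py
```

```text
t 21.77 p [ 468.3 -110.1  125.5] phi 0.1472 tilt [-0. -0.] F [-0.51  0.96 -1.71] M [-0.02   0.031 -0.021] w 11.5 g 60.1 j6 [-0.23  0.22 -0.3   1.05 -0.    1.19]
MZ 0.002
```

Request:
{"name": "send_rows", "arguments": {
  "deltas": [
    [0,0,-3,0,0,0,0],
    [0,0,-8,0,0,0,0],
    [0,0,-16,0,0,0,0],
    [0,0,-25,0,0,0,0],
    [0,0,-25,0,0,0,0]
  ]
}}

```text
clock: 22.18
position: [469.3, -110.3, 152.7]
eef_rot: [0.652, 0.758, 0.001, 0.001]
ft_force: [0.3, -0.2, -2.2]
width: 0.133
grasp_force: 60.2
```

Run:
```python
from h import *
st()
```

```text
t 22.18 p [ 469.3 -110.3  152.7] phi 0.1497 tilt [ 0.0026 -0.0006] F [ 0.28 -0.17 -2.19] M [-0.034 -0.041  0.087] w 11.4 g 60.2 j6 [-0.23  0.2  -0.25  1.12 -0.    1.19]
```

Request:
{"name": "send_rows", "arguments": {
  "deltas": [
    [0,0,-25,0,0,0,0],
    [0,0,-55,0,0,0,0],
    [0,0,-90,0,0,0,0],
    [0,0,-90,0,0,0,0],
    [0,0,-90,0,0,0,0]
  ]
}}

```text
clock: 22.6
position: [469.4, -110.3, 242.1]
eef_rot: [0.652, 0.758, 0.001, 0.002]
ft_force: [-0.2, 0.1, -2.7]
width: 0.131
grasp_force: 60.2
```

Run:
```python
from h import *
st()
for n in("top","scene"):
    p,W=cloud(n); best=None
    Q=near(W,(463,151),45,34,46)
    r=np.hypot(*(Q[:,:2]-[463,151]).T); Q=Q[r<35]
    # grid search: max points inside annulus 23..31, penalise inside hole
    g=max(((x,y) for x in np.arange(455,472,.5) for y in np.arange(143,160,.5)),key=lambda c:(lambda d:((d>23)&(d<31)).sum()-2*(d<22.5).sum())(np.hypot(*(Q[:,:2]-c).T)))
    F=near(W,(463,151),22,2,20)
    print(n,"stand",annulus(Q,23,31).round(1),g,len(Q),"rim z",np.median(Q[:,2]),"floor",F.mean(0).round(1),len(F))
    P=near(W,(469,-111),60,97,110); print("rim",annulus(P,23,40).round(1))
    if n=="scene": cv2.imwrite("pics/s2.png",cv2.resize(p[90:290,200:400],None,fx=2.9,fy=2.9,interpolation=cv2.INTER_CUBIC))
to(464,152.5,242,0.15)
```

```text
t 22.6 p [ 469.4 -110.3  242.1] phi 0.1499 tilt [ 0.0035 -0.0008] F [-0.23  0.09 -2.66] M [ 0.036 -0.    -0.008] w 11.2 g 60.2 j6 [-0.23  0.17 -0.06  1.34 -0.    1.19]
top stand [462.6 152.4] (np.float64(462.5), np.float64(152.0)) 208 rim z 38.231680793380804 floor [463.5 153.9   6.9] 193h.py:15: RuntimeWarning: Mean of empty slice.
  return least_squares(g,P[:,:2].mean(0),loss="soft_l1").x
  ret = um.true_divide(
Traceback (most recent call last):
  File "h.py", line 15, in annulus
    return least_squares(g,P[:,:2].mean(0),loss="soft_l1").x
           ~~~~~~~~~~~~~^^^^^^^^^^^^^^^^^^^^^^^^^^^^^^^^^^
ValueError: Initial guess is outside of provided bounds
```

Run:
```python
from h import *
to(463.4,154.2,242,1.5708)
```

```text
delta [262.1  34.3  -1.5] [ 0.000e+00  1.000e-03 -1.421e+00]
```

Request:
{"name": "send_rows", "arguments": {
  "deltas": [
    [30,4,0,0,0,-0.12,0],
    [65,8,0,0,0,-0.24,0],
    [100,13,0,0,0,-0.36,0],
    [135,17,0,0,0,-0.48,0],
    [170,22,0,0,0,-0.6,0],
    [205,27,0,0,0,-0.72,0],
    [240,31,0,0,0,-0.84,0],
    [262,34,0,0,0,-0.96,0]
  ]
}}

```text
clock: 23.32
position: [461.6, 156.7, 239.0]
eef_rot: [0.225, 0.974, -0.0, -0.001]
ft_force: [0.9, -1.4, -3.0]
width: 0.134
grasp_force: 60.1
```

Request:
{"name": "send_rows", "arguments": {
  "deltas": [
    [0,0,0,0,0,-0.12,0],
    [0,0,0,0,0,-0.24,0],
    [0,0,0,0,0,-0.36,0],
    [0,0,0,0,0,-0.46,0],
    [0,0,0,0,0,-0.46,0],
    [0,0,0,0,0,-0.46,0]
  ]
}}

```text
clock: 23.82
position: [462.3, 153.9, 239.4]
eef_rot: [0.002, 1.0, -0.0, -0.001]
ft_force: [0.0, 0.5, -3.0]
width: 0.13
grasp_force: 60.1
```

Run:
```python
from h import *
p,W=cloud("scene"); cv2.imwrite("pics/s3.png",cv2.resize(p[90:250,190:350],None,fx=3.5,fy=3.5,interpolation=cv2.INTER_CUBIC))
s=state()["position"];z0=s[2]-110
H=near(W,s[:2],40,z0+2,z0+24); print("hex",H.min(0).round(1),H.max(0).round(1))
Q=near(W,(463,151),35,34,46); print("stand",annulus(Q,23,31).round(1),len(Q))
st(); to(463.4,154.2,160,1.5708)
```

```text
hex [445.9 133.8 131.8] [479.5 162.8 153.3]
stand [465.3 153.4] 209
t 23.87 p [462.4 153.9 239.7] phi 1.5661 tilt [-0.0013 -0.0004] F [ 0.02 -0.26 -2.77] M [ 0.022 -0.016  0.016] w 11.2 g 60.1 j6 [ 0.32  0.19 -0.05  1.34  0.    0.33]
delta [-1.1  0.3 79.7] [-0.    -0.001 -0.005]
```

View pics/s3.png

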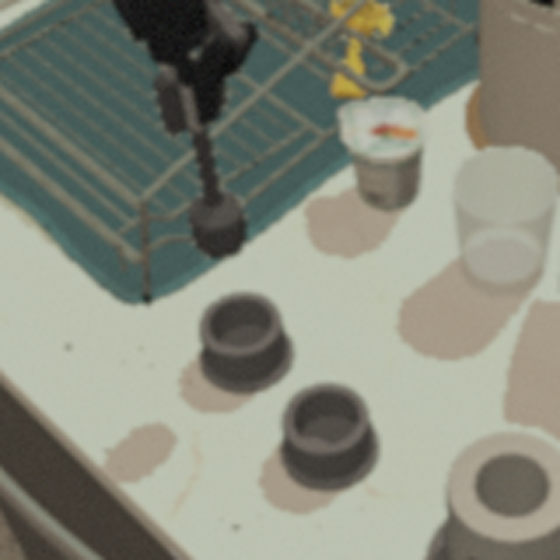

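The left cup, at crop (242,320), is empty and the key is above it. I descend.

Request:
{"name": "send_rows", "arguments": {
  "deltas": [
    [-1.6,0.4,15,0,0,0,0],
    [-1.6,0.4,40,0,0,0,0],
    [-1.6,0.4,65,0,0,0,0],
    [-1.6,0.4,75,0,0,0,0],
    [-1.6,0.4,75,0,0,0,0],
    [-1.6,0.4,75,0,0,0,0]
  ]
}}

```text
clock: 24.37
position: [464.3, 154.4, 165.9]
eef_rot: [0.001, 1.0, -0.0, -0.0]
ft_force: [0.1, 0.1, -2.7]
width: 0.133
grasp_force: 59.9
```

Request:
{"name": "send_rows", "arguments": {
  "deltas": [
    [0,0,4,0,0,0,0],
    [0,0,8,0,0,0,0],
    [0,0,12,0,0,0,0],
    [0,0,16,0,0,0,0],
    [0,0,20,0,0,0,0],
    [0,0,20,0,0,0,0]
  ]
}}

```text
clock: 24.87
position: [464.0, 154.4, 144.7]
eef_rot: [0.0, 1.0, -0.0, -0.0]
ft_force: [0.3, -0.5, -4.0]
width: 0.13
grasp_force: 60.0
```

Run:
```python
from h import *
st(); to(464,154.3,119,1.5708)
```

```text
t 24.87 p [464.  154.4 144.7] phi 1.5699 tilt [-0.001  -0.0003] F [ 0.26 -0.48 -4.02] M [-0.016  0.01   0.009] w 11.1 g 60.0 j6 [ 0.32  0.23 -0.24  1.11  0.    0.32]
delta [ 0.  -0.1 25.7] [-0.    -0.001 -0.001]
```

Mouth about 5 mm inside the hole without contact; continue to the floor.

Request:
{"name": "send_rows", "arguments": {
  "deltas": [
    [0,0,5,0,0,0,0],
    [0,0,10,0,0,0,0],
    [0,0,15,0,0,0,0],
    [0,0,20,0,0,0,0],
    [0,0,24,0,0,0,0],
    [0,0,25,0,0,0,0],
    [0,0,25,0,0,0,0]
  ]
}}

```text
clock: 25.45
position: [464.2, 154.4, 120.1]
eef_rot: [0.0, 1.0, -0.0, -0.0]
ft_force: [-0.3, 0.7, -2.1]
width: 0.127
grasp_force: 60.1
```

Request:
{"name": "send_rows", "arguments": {
  "deltas": [
    [0,0,1,0,0,0,0],
    [0,0,1,0,0,0,0]
  ]
}}

```text
clock: 25.62
position: [464.5, 154.5, 119.6]
eef_rot: [0.0, 1.0, 0.0, 0.0]
ft_force: [-0.6, -0.0, -1.3]
width: 0.133
grasp_force: 60.1
```

Run:
```python
from h import *
st()
```

```text
t 25.62 p [464.5 154.5 119.6] phi 1.5701 tilt [0.0002 0.    ] F [-0.6  -0.05 -1.3 ] M [-0.012  0.079  0.03 ] w 11.3 g 60.1 j6 [ 0.32  0.24 -0.29  1.04 -0.    0.32]
```

Request:
{"name": "send_rows", "arguments": {
  "deltas": [
    [0,0,1,0,0,0,0],
    [0,0,1,0,0,0,0]
  ]
}}

```text
clock: 25.78
position: [464.5, 154.5, 118.5]
eef_rot: [0.0, 1.0, 0.0, 0.0]
ft_force: [0.2, 0.2, -3.5]
width: 0.13
grasp_force: 60.1
```

Request:
{"name": "send_rows", "arguments": {
  "deltas": [
    [0,0,0.7,0,0,0,0],
    [0,0,0.7,0,0,0,0]
  ]
}}

```text
clock: 25.95
position: [464.5, 154.6, 118.0]
eef_rot: [0.0, 1.0, 0.0, 0.0]
ft_force: [-0.0, -1.0, -1.5]
width: 0.136
grasp_force: 60.2
```

Request:
{"name": "send_rows", "arguments": {
  "deltas": [
    [0,0,0.5,0,0,0,0],
    [0,0,0.5,0,0,0,0]
  ]
}}

```text
clock: 26.12
position: [464.7, 154.6, 117.9]
eef_rot: [0.0, 1.0, 0.0, 0.0]
ft_force: [-1.8, -0.9, 7.9]
width: 0.132
grasp_force: 61.7
```

Request:
{"name": "send_rows", "arguments": {
  "deltas": [
    [0,0,0.5,0,0,0,0],
    [0,0,0.5,0,0,0,0]
  ]
}}

```text
clock: 26.28
position: [464.9, 154.7, 117.9]
eef_rot: [0.0, 1.0, 0.0, 0.001]
ft_force: [-4.3, -1.3, 16.2]
width: 0.13
grasp_force: 62.9
```

Request:
{"name": "send_rows", "arguments": {
  "deltas": [
    [0,0,0,0,0,0,16],
    [0,0,0,0,0,0,22],
    [0,0,0,0,0,0,30],
    [0,0,0,0,0,0,40],
    [0,0,0,0,0,0,45],
    [0,0,0,0,0,0,45],
    [0,0,0,0,0,0,45]
  ]
}}

```text
clock: 26.87
position: [464.4, 154.5, 116.8]
eef_rot: [0.0, 1.0, -0.0, -0.0]
ft_force: [0.1, -0.3, 0.2]
width: 0.531
grasp_force: 0.0
```

Run:
```python
from h import *
st()
p,W=cloud("scene"); cv2.imwrite("pics/r1.png",cv2.resize(p[100:240,190:330],None,fx=4,fy=4,interpolation=cv2.INTER_CUBIC))
```

```text
t 26.87 p [464.4 154.5 116.8] phi 1.57 tilt [-0.0001 -0.    ] F [ 0.07 -0.3   0.24] M [ 0.007 -0.048 -0.01 ] w 45.3 g 0.0 j6 [ 0.32  0.24 -0.29  1.04  0.    0.32]
```

View pics/r1.png

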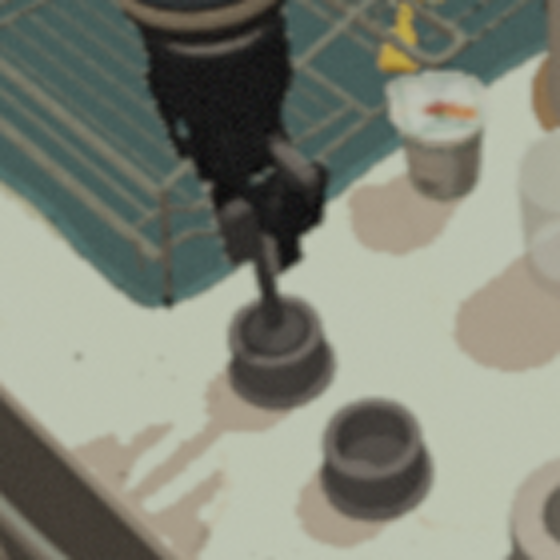

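The key stands in the left cup, at crop (270,330), and is released. I retreat straight up.

Request:
{"name": "send_rows", "arguments": {
  "deltas": [
    [0,0,-10,0,0,0,45],
    [0,0,-30,0,0,0,45],
    [0,0,-60,0,0,0,45],
    [0,0,-95,0,0,0,45],
    [0,0,-130,0,0,0,45],
    [0,0,-130,0,0,0,45],
    [0,0,-130,0,0,0,45]
  ]
}}

```text
clock: 27.5
position: [465.4, 154.8, 249.3]
eef_rot: [0.0, 1.0, 0.001, 0.002]
ft_force: [0.8, -0.0, -1.0]
width: 0.524
grasp_force: 0.0
```

Run:
```python
from h import *
st(); p,W=cloud("scene")
P=near(W,(464,154),40,112,170); print("head",len(P),P.mean(0).round(1),"zmax",np.percentile(P[:,2],98).round(1))
for q in (116,130,144,154):
    S=P[abs(P[:,2]-q)<6]; print(q,S[:,:2].mean(0).round(1))
cv2.imwrite("pics/e1.png",cv2.resize(p[60:260,180:380],None,fx=2.9,fy=2.9,interpolation=cv2.INTER_CUBIC))
```

```text
t 27.5 p [465.4 154.8 249.3] phi 1.57 tilt [0.0039 0.0013] F [ 0.78 -0.05 -0.99] M [ 0.037  0.04  -0.067] w 44.8 g 0.0 j6 [ 0.32  0.19 -0.02  1.36  0.    0.32]
head 291 [464.1 149.5 141.4] zmax 159.3
116 [463.5 148.1]
130 [463.5 148.6]
144 [463.6 148.5]
154 [465.2 151.2]
```

View pics/e1.png

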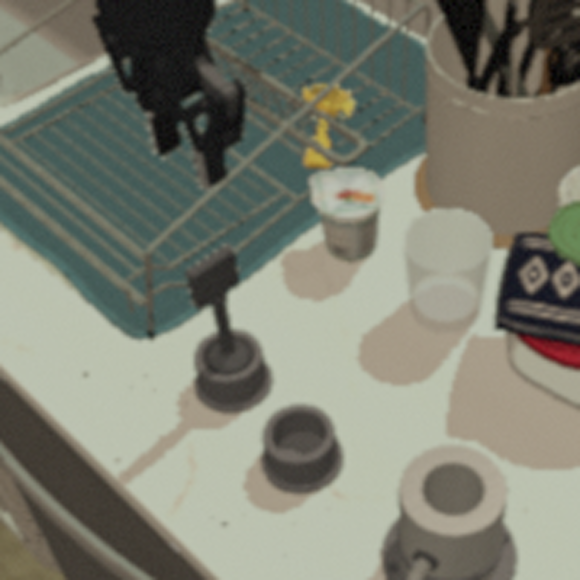

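The key stands upright on the floor of the left cup at crop (230,350), its top at about 158 mm as at the start. The arm is clear, so I hand in.

```bash
python3 -c "
from rig import *
print(finish_job())"
```

```text
the job is handed in; nothing more can be done
None
```

I felt the socket down over the nut and turned it clockwise to its stop, ending at about 0.24 N m (limit 0.4 N m), then stood the key upright back in the left-hand stand, released; the job is handed in, and no verdict came back.

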